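# Unmould the spoon rest and put it away

## Task

Lift the blue spoon rest out of its open wooden mould and set it down gently and upright on the bare worktop, letting go of it. Then take it again by its tail and slide it nose first, fully home, into the low storage slot with the blue tag, leaving it there upright with only the tail sticking out. Leave the steamer, bottle, plate and tongs where they are.

Things in the scene. Friction and masses are not known exactly. Their poses are not given: they have to be found in the camera images.
- spoon_rest: Rigid blue spoon rest, 165 mm long, 0.2 kg. Origin: underside, middle of the dish; x to the nose, z up. Dish: x -50 to +50 mm, 64 mm wide, 12 mm thick, with an 18 mm high, 4 mm wide lip at nose and sides. A fin stands on it, a tail runs to -x (see points). Starts in the mould, dish and tail below its rim with 3 mm gap all round, so only the fin can be gripped there.
- fin (a point): Middle of the upright fin along x between the two spoon places, 38 mm above the underside (spoon rest x = -20 mm, y = 0), over the centre of mass. Fin: x -48 to +8 mm, 12 mm thick (y), top 50 mm above the underside.
- tail (a point): Middle of the tail, 9 mm above the underside (spoon rest x = -92 mm, y = 0). Tail: a flat bar, x -115 to -50 mm, 26 mm wide (y), 18 mm high, level with the underside.
- nose (a point): Front end of the spoon rest, 9 mm above its underside (spoon rest x = +50 mm, y = 0).
- mould: Fixed brown wooden press mould, a block 205 x 116 mm and 30 mm high, open at the top. Origin: underside, below the middle of the dish cavity; block x -135 to +70 mm. Cavity floor 8 mm above the worktop, cavity 22 mm deep with upright walls; the spoon rest lies in it with its axes along the mould's.
- slot_blue: Fixed low plywood sleeve, blue tags on roof and front edge. Origin: worktop level, middle of its open mouth; x into the slot, z up. Inside 82 mm wide, 58 mm high, 115 mm deep to the back wall; no floor of its own (worktop runs through). Walls 8 mm, roof 6 mm. With the spoon rest home 50 mm of tail stick out. Stands right or left of the orange one.
- slot_orange: Fixed sleeve just like slot_blue but with orange tags: belongs to another piece, not to be used. Same origin and sizes.
- steamer: Lidded bamboo steamer, 156 mm across, 114 mm high, origin under its centre. Bystander.
- bottle: Empty green glass flip-top bottle, 64 mm across, 193 mm high, origin under its centre. Bystander.
- plate: White melamine plate, 170 mm across, 20 mm high, origin under its centre. Bystander.
- tongs: Steel tongs lying flat, about 250 x 62 mm, 12 mm high, with a slide ring, lying along their x, origin under the middle. Bystander.
Not all that is in view belongs to the job. Of the things like the spoon_rest, leave any that is purple; of the rest the larger one is meant.

How it is judged:
By the outcome, as a careful person would: the job done as asked, in the order asked, and still so for the second after the job is handed in, with the robot touching nothing.
It also fails if it takes over 51 s, if anything falls off the work surface, if the arm or the gripper's body presses on something with over 40 N, if the wrist force passes 120 N, or if a joint passes its speed limit or range.

## Robot

A 6-joint arm with a two-finger parallel gripper is mounted at the origin on the work surface. World frame = base frame: x ahead of the robot, y to its left, z up, the work surface at z = 0. Lengths are in m, angles in rad, forces in N, time in s.
With the tool pointing down it reaches from about 0.375 to 0.9 m from the base axis. Payload 3.1 kg.
Tool frame: the origin (TCP) lies on the centre line of the jaws, within the pads' length; the fingertips stand 19 mm ahead of it and the grasp point (between the pads) is the TCP; z points along the fingers, y is the line along which they close (so a half turn about z gives the same grasp; the last joint's range is limited). The gripper opens to 85 mm and grips with 20 to 120 N. Pads are 22 mm wide; open, the fingers measure 114 mm over their backs; the gripper's body (76 mm by 85 mm) begins 54 mm behind the grasp point. The pads swing forward as they close: fully open they stand 13 mm farther back than shut.
Start: joints at [0.935, 0.527, 1.433, -0, 1.181, -0.178], TCP at [0.276, 0.561, 0.25] pointing down, gripper open.
Joint ranges: [-3.08, 3.08], [-0.75, 2.2], [0.22, 2.44], [-1.43, 4.57], [0, 2.65], [-2.85, 2.85]. Speed limits (rad/s): [2.79, 2.79, 3.14, 3.14, 3.14, 3.14].

## Interface

Orientations are given as a unit quaternion [x, y, z, w].
In Python, from station import manip, cams, sign_off gives the robot as it stands.
- The arm moves only by the tool carry_out, never from a script. Its argument "targets" is a list that holds one entry, the list of rows, each a list of 7 numbers: the shift along the tool's x, y, z in cm, then the turn, a rotation vector about the tool's x, y, z in degrees, then the finger opening in cm, from 0 to 8.54. A call has 1 to 12 rows; each row is the pose to reach, as a shift and turn from the pose commanded when the call began, along the tool's axes at that moment; what a row does not reach only later rows make up. A row lasts 1/12 s, in which the tool goes at most 41.7 mm and 7.16 degrees, less where a joint would pass 70% of its speed; a pose out of reach is approached as far as the arm can. A call with a gripper value outside its range is refused whole. The fingers move at their own pace and stop on an object; "force" is the grip in N (left out, the last holds). Time passes only in rows, so rows that repeat a pose let the fingers close. It gives the time, the measured TCP pose, the force, the opening and the grip force at its end, in the units of the state.
- manip.sense(): the state, without advancing time (a new reading comes with each control period).
- cams.snapshot(name): name is "side" or "top"; returns the picture (384x512x3 uint8, red, green, blue); there is no depth.
- cams.camera_info(name): a dict with "K" (3x3 intrinsics, pixels), "T" (4x4, takes a point from camera to world coordinates). Camera axes: x right, y down, z forward; pixel columns grow to the right and rows downward; lengths in m; the calibration is good to about 2 mm. A picture is of the moment at which its call begins. camera_info takes no time and is no camera call.
- sign_off(): hands the job in; it is judged then, once.
The state is a dict: "t": time; "q": joint angles; "qd": joint speeds; "tau": joint torques, N m; "tcp_pos": TCP position; "tool_rot": TCP orientation; "force": force on the tool from outside, world axes, zero at the start; "ft_torque": the same for the moment, N m; "finger_gap": opening from 0.0 (shut) to 1.0 (fully open); "gripper_force": force on a finger pad.
Only numpy, scipy, OpenCV 4.12 (cv2) and the standard library are available. Lean on these libraries where they do the work, as an engineer would, in place of code of your own. Each camera call takes 0.05 s, during which the arm holds its last target. There are 200 camera calls.

## Working session

There is one attempt and no reset: what is moved stays moved. The work goes in short steps, Python scripts to look and compute and a tool call to move; the robot and the scene stay as the last step left them, time stands still between calls to the robot, and variables do not carry over. Pictures are saved under pics/ and viewed, at most 10 in all, crops included, and the job is handed in when it is done.

Besides the shell and the picture viewer there is one more tool, called after "Call:" as name([rows], argument=value, ...), one row to a line, values as JSON. carry_out: Moves the arm, as the interface text tells. Its arguments: {"type":"object","properties":{"targets":{"type":"array"},"force":{"type":"number"}},"required":["targets"]}

```bash
mkdir -p pics; ls
python3 - <<'E'
from station import manip,cams
import cv2,numpy as np
np.set_printoptions(precision=4,suppress=True)
for n in("top","side"):
    im=cams.snapshot(n); cv2.imwrite(f"pics/{n}0.png",im[:,:,::-1]); i=cams.camera_info(n); print(n,i["K"],i["T"])
s=manip.sense(); print(s["tcp_pos"],s["tool_rot"],s["t"])
E
```

```text
pics
top [[417.5186   0.     258.4316]
 [  0.     417.5186 187.5146]
 [  0.       0.       1.    ]] [[ 0.0062 -0.9961  0.0885  0.3987]
 [-0.9999 -0.0052  0.012   0.0009]
 [-0.0115 -0.0886 -0.996   1.3619]
 [ 0.      0.      0.      1.    ]]
side [[401.4813   0.     253.1438]
 [  0.     401.4813 188.4397]
 [  0.       0.       1.    ]] [[ 0.7129 -0.5489  0.4365 -0.1197]
 [-0.7012 -0.5639  0.4362 -0.6564]
 [ 0.0067 -0.617  -0.7869  1.2185]
 [ 0.      0.      0.      1.    ]]
[0.2753 0.5604 0.2494] [ 0.2264  0.974  -0.0009 -0.0004] 0.1
```

View pics/top0.png

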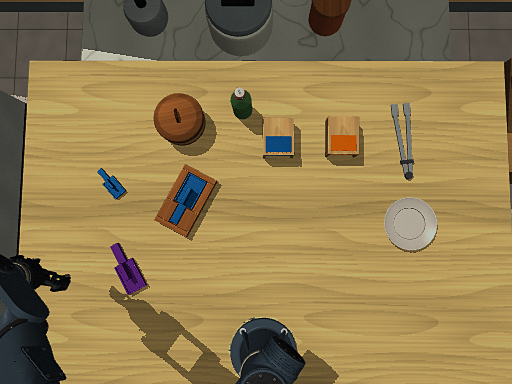

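View pics/side0.png

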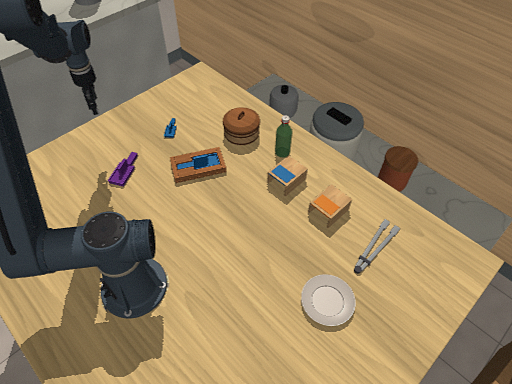

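The top view shows three pieces like the spoon rest: a small blue one at (112,184), a purple one at (129,270), and a larger blue one in the brown mould at (187,198). The one in the mould is meant, since it is the larger of the blue ones. The blue slot is at (278,137) with its mouth toward the robot. The side view agrees. I'll confirm the choice in an enlarged crop and measure.

```bash
cat > h.py <<'E'
import numpy as np,cv2
from station import manip,cams
from scipy.spatial.transform import Rotation as R
np.set_printoptions(precision=4,suppress=True)
def ray(n,uv,z):
    i=cams.camera_info(n);T=np.array(i["T"]);d=np.c_[np.atleast_2d(uv),np.ones(len(np.atleast_2d(uv)))]@np.linalg.inv(i["K"]).T@T[:3,:3].T
    o=T[:3,3]; return o+d*((z-o[2])/d[:,2])[:,None]
def proj(n,P):
    i=cams.camera_info(n);T=np.array(i["T"]);c=(np.atleast_2d(P)-T[:3,3])@T[:3,:3];c=c@np.array(i["K"]).T;return c[:,:2]/c[:,2:]
def snap(n,f):
    im=cams.snapshot(n);cv2.imwrite(f"pics/{f}.png",im[:,:,::-1]);return im
def cont(im,box,lo,hi,both=False):
    h=cv2.cvtColor(im,cv2.COLOR_RGB2HSV);m=cv2.inRange(h,lo,hi);b=np.zeros_like(m);x0,y0,x1,y1=box;b[y0:y1,x0:x1]=m[y0:y1,x0:x1]
    b=cv2.morphologyEx(b,cv2.MORPH_CLOSE,np.ones((3,3)))
    c=cv2.findContours(b,cv2.RETR_EXTERNAL,cv2.CHAIN_APPROX_NONE)[0];return max(c,key=cv2.contourArea)[:,0,:].astype(float)
def rect(P):
    (c,s,a)=cv2.minAreaRect((P[:,:2]*1000).astype(np.float32));return np.array(c),np.array(s),a
E
python3 - <<'E'
from h import *
t=cv2.imread("pics/top0.png")[:,:,::-1].copy();s=cv2.imread("pics/side0.png")[:,:,::-1].copy()
h=cv2.cvtColor(t,cv2.COLOR_RGB2HSV)
for n,uv in dict(mould=(180,175),mould2=(163,214),blue=(180,210),table=(230,220),slotroof=(278,123),front=(278,155),tag=(278,145)).items(): print(n,h[uv[1],uv[0]],t[uv[1],uv[0]])
for n,im,box in(("top",t,(145,155,230,250)),("side",s,(165,140,235,190))):
    c=cont(im,box,(95,100,30),(130,255,255)); print(n,"spoon hull",rect(ray(n,c,.026)))
for n,im,box in(("top",t,(255,110,300,160)),("side",s,(262,150,310,200))):
    c=cont(im,box,(95,100,30),(130,255,255)); r=rect(ray(n,c,.064));print(n,"tag",r,cv2.boxPoints((tuple(r[0]),tuple(r[1]),r[2])))
a=cv2.resize(t[150:245,85:225],None,fx=5,fy=5,interpolation=2);b=cv2.resize(t[105:165,255:370],None,fx=6,fy=6,interpolation=2)[:,:700]
a=a[:, :700];v=np.zeros((595,780,3),np.uint8);c1=cv2.resize(t[155:245,150:225],(440,528),interpolation=2);c2=cv2.resize(t[105:165,255:305],(330,396),interpolation=2)
v[:528,:440]=c1;v[:396,445:775]=c2;cv2.imwrite("pics/crop1.png",v[:,:,::-1])
E
```

```text
mould [ 12 191 139] [139  77  35]
mould2 [ 12 184 132] [132  76  37]
blue [104 221 127] [ 17  77 127]
table [ 21 130 172] [172 145  84]
slotroof [ 21 130 188] [188 160  92]
front [105 255  47] [ 0 23 47]
tag [104 230 124] [ 12  72 124]
top spoon hull (array([478.1059, 251.9508]), array([ 64.6129, 164.2402]), 62.06189727783203)
side spoon hull (array([477.2466, 255.4731]), array([ 66.9913, 164.7623]), 62.579341888427734)
top tag (array([653.5448, -44.1767]), array([47.8836, 75.6579]), 0.21507127583026886) [[629.4612  -6.4379]
 [629.7451 -82.0953]
 [677.6284 -81.9155]
 [677.3445  -6.2582]]
side tag (array([644.5228, -42.9834]), array([63.0706, 77.8248]), 0.4959309995174408) [[612.6519  -4.3454]
 [613.3255 -82.1673]
 [676.3937 -81.6214]
 [675.7202  -3.7995]]
```

View pics/crop1.png

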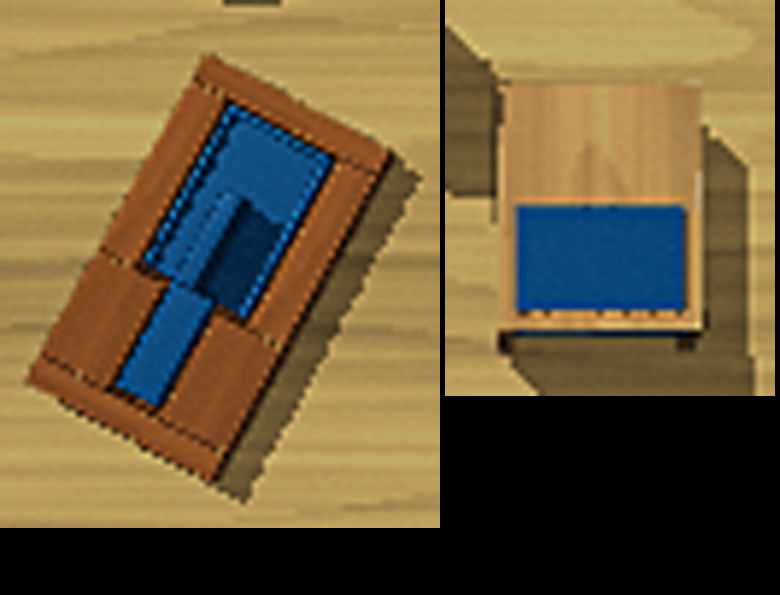

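The crop confirms it: the larger blue piece is in the mould, nose at upper right and tail at lower left. The blue slot has its mouth toward the robot, with the front edge at about row 155. Top-view sizes are 64.6 x 164.2 mm against 64 x 165 mm given, yaw about -28°, and the tag centre is at y = -0.044.

```bash
cat >> h.py <<'E'
def go(p,yaw,tilt=0):
    """shift(cm)/turn(deg) in tool axes to reach TCP p, tool down, tool x at angle yaw+180"""
    s=manip.sense();R0=R.from_quat(s["tool_rot"])
    x=-np.array([np.cos(np.radians(yaw)),np.sin(np.radians(yaw)),0]);z=np.array([0,0,-1.])
    R1=R.from_matrix(np.c_[x,np.cross(z,x),z])
    print("cm",R0.inv().apply(np.array(p)-s["tcp_pos"])*100,"deg",(R0.inv()*R1).as_rotvec(degrees=True),"t",s["t"])
E
python3 - <<'E'
from h import *
c=np.array([478.1,252])/1000;d=np.array([np.cos(np.radians(-27.9)),np.sin(np.radians(-27.9))])
print("fin",c+.0125*d,"origin",c+.0325*d)
f=c+.0125*d
print("roof front edge / rear, z .064", ray("top",[(278,154.7),(278,117)],.064), "roof L/R",ray("top",[(263.2,135),(294,135)],.064))
print(proj("top",[[*f,.058]]))
go([*f,.13],-27.9);go([*f,.047],-27.9)
E
```

```text
fin [0.4891 0.2462] origin [0.5068 0.2368]
roof front edge / rear, z .064 [[ 0.6179 -0.0442  0.064 ]
 [ 0.7386 -0.044   0.064 ]] roof L/R [[ 0.6805  0.0026  0.064 ]
 [ 0.6809 -0.0945  0.064 ]]
[[185.2304 195.2151]]
cm [-33.0621 -18.7496  11.9671] deg [-0.1124 -0.0195  1.7288] t 0.1
cm [-33.0652 -18.7333  20.2671] deg [-0.1124 -0.0195  1.7288] t 0.1
```

Call:
carry_out([
  [[-3,-1.7,1,0,0,1.7,8],[-6.5,-3.7,2.5,0,0,1.7,6],[-10,-5.7,4,0,0,1.7,4],[-13.5,-7.7,5,0,0,1.7,2.8],[-17,-9.7,6,0,0,1.7,2.8],[-20.5,-11.7,7.5,0,0,1.7,2.8],[-24,-13.7,9,0,0,1.7,2.8],[-27.5,-15.7,10.5,0,0,1.7,2.8],[-30.5,-17.4,11.5,0,0,1.7,2.8],[-33.1,-18.7,12,0,0,1.7,2.8],[-33.1,-18.7,12,0,0,1.7,2.8],[-33.1,-18.7,12,0,0,1.7,2.8]],
])

```text
t: 1.1
tcp_pos: [0.491, 0.2455, 0.1296]
tool_rot: [0.243, 0.97, -0.0, -0.001]
force: [0.1, 1.5, -0.2]
finger_gap: 0.327
gripper_force: 0.0
```

Run:
```python
from h import *
t=snap("top","t1");s=snap("side","s1");print(manip.sense())
go([.4891,.2462,.047],-27.9)
v=np.zeros((400,800,3),np.uint8);v[:,:395]=cv2.resize(t[145:245,140:239],(395,400));v[:,400:]=cv2.resize(s[100:200,150:250],(400,400));cv2.imwrite("pics/c2.png",v[:,:,::-1])
```

```text
{'t': 1.2, 'q': array([ 0.2639,  0.5986,  1.7299,  0.0005,  0.8141, -0.8206]), 'qd': array([ 0.027 , -0.0103,  0.003 , -0.001 , -0.0043, -0.0007]), 'tau': array([ -0.9492, -40.6712, -11.7056,  -0.0357,  -0.0259,   0.0004]), 'tcp_pos': array([0.4896, 0.2474, 0.1302]), 'tool_rot': array([ 0.2409,  0.9705, -0.0001, -0.0006]), 'force': array([-0.1276, -0.1869,  0.0842]), 'ft_torque': array([0.0126, 0.0103, 0.0714]), 'gripper_force': 0.0, 'finger_gap': 0.3286452805182998}
cm [-0.0235 -0.1218  8.3169] deg [-0.0267 -0.0594  0.0192] t 1.2
```

View pics/c2.png

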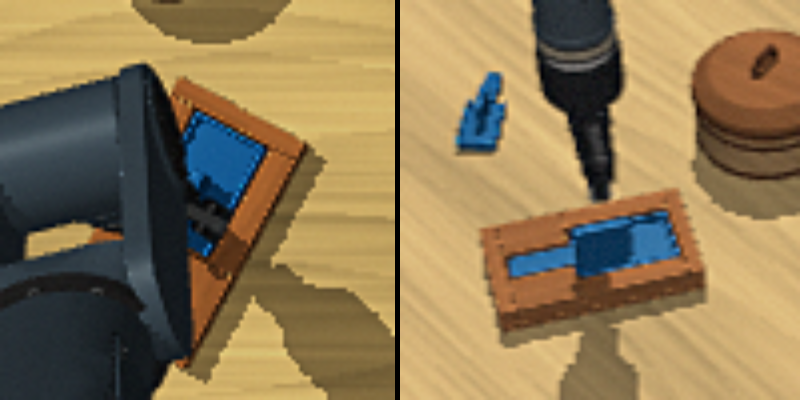

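The gripper hangs over the fin, with the mould and piece undisturbed. Next I descend and grip.

Call:
carry_out([
  [[0,-0.1,2,0,0,0,2.8],[0,-0.1,4,0,0,0,2.8],[0,-0.1,5.5,0,0,0,2.8],[0,-0.1,6.5,0,0,0,2.8],[0,-0.1,7.2,0,0,0,2.8],[0,-0.1,7.8,0,0,0,2.8],[0,-0.1,8.2,0,0,0,2.8],[0,-0.1,8.2,0,0,0,2.8]],
], force=60)

```text
t: 1.87
tcp_pos: [0.4895, 0.2465, 0.048]
tool_rot: [0.241, 0.971, -0.0, -0.0]
force: [-0.3, 0.2, -0.5]
finger_gap: 0.329
gripper_force: 0.0
```

Call:
carry_out([
  [[0,0,0,0,0,0,1.8],[0,0,0,0,0,0,1.2],[0,0,0,0,0,0,0.6],[0,0,0,0,0,0,0.2],[0,0,0,0,0,0,0],[0,0,0,0,0,0,0],[0,0,0,0,0,0,0],[0,0,0,0,0,0,0]],
])

```text
t: 2.53
tcp_pos: [0.4902, 0.2463, 0.049]
tool_rot: [0.241, 0.971, 0.0, 0.001]
force: [-1.2, -0.4, 5.6]
finger_gap: 0.128
gripper_force: 60.5
```

Call:
carry_out([
  [[0,0,-0.3,0,0,0,0],[0,0,-0.8,0,0,0,0],[0,0,-1.5,0,0,0,0],[0,0,-2.2,0,0,0,0],[0,0,-3,0,0,0,0],[0,0,-4,0,0,0,0],[0,0,-5,0,0,0,0],[0,0,-6,0,0,0,0],[0,0,-7,0,0,0,0],[0,0,-7.5,0,0,0,0],[0,0,-7.5,0,0,0,0],[0,0,-7.5,0,0,0,0]],
])

```text
t: 3.53
tcp_pos: [0.4899, 0.2462, 0.1238]
tool_rot: [0.241, 0.971, 0.0, 0.0]
force: [0.1, 0.4, -2.3]
finger_gap: 0.127
gripper_force: 59.6
```

Run:
```python
from h import *
t=snap("top","t3");s=snap("side","s3");a=manip.sense();print(a["tcp_pos"],a["force"],a["finger_gap"],a["gripper_force"])
go([.52,-.0442,.124],0);
v=np.zeros((400,800,3),np.uint8);v[:,:395]=cv2.resize(t[145:245,140:239],(395,400));v[:,400:]=cv2.resize(s[100:200,150:250],(400,400));cv2.imwrite("pics/c3.png",v[:,:,::-1])
```

```text
[0.4893 0.2461 0.123 ] [-1.3848 -0.5196 -2.4873] 0.13000276746836073 59.59158718585968
cm [-16.2811 -24.2259  -0.0985] deg [ -0.0306  -0.0525 -27.8733] t 3.6333
```

View pics/c3.png

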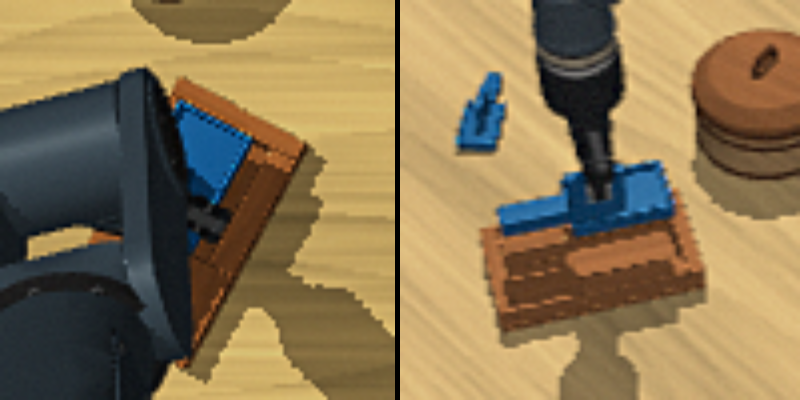

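The piece is held level above the mould. Next I carry it to the bare worktop in front of the blue slot.

Call:
carry_out([
  [[-0.8,-1.2,0,0,0,-1.4,0],[-2.2,-3.2,0,0,0,-3.8,0],[-3.9,-5.8,0,0,0,-6.7,0],[-5.7,-8.5,0,0,0,-9.8,0],[-7.5,-11.2,0,0,0,-12.8,0],[-9.3,-13.8,0,0,0,-15.9,0],[-11.1,-16.5,0,0,0,-19,0],[-12.9,-19.2,0,0,0,-22,0],[-14.4,-21.4,0,0,0,-24.7,0],[-15.5,-23.1,0,0,0,-26.6,0],[-16.2,-24.1,0,0,0,-27.7,0],[-16.3,-24.2,0,0,0,-27.9,0]],
])

```text
t: 4.63
tcp_pos: [0.5212, -0.0465, 0.1227]
tool_rot: [0.001, 1.0, -0.0, 0.0]
force: [0.7, 0.4, -1.2]
finger_gap: 0.123
gripper_force: 59.5
```

Call:
carry_out([
  [[0,0,0,0,0,0,0],[0,0,0,0,0,0,0],[0,0,0,0,0,0,0]],
])

```text
t: 4.88
tcp_pos: [0.5201, -0.0427, 0.123]
tool_rot: [-0.001, 1.0, 0.0, -0.001]
force: [0.1, -0.5, -1.8]
finger_gap: 0.128
gripper_force: 59.5
```

Run:
```python
from h import *
a=manip.sense();print(a["tcp_pos"],a["force"],a["finger_gap"],a["gripper_force"])
go([.52,-.0442,.040],0);
t=snap("top","t4");s=snap("side","s4")
v=np.zeros((400,800,3),np.uint8);v[:,:395]=cv2.resize(t[110:210,220:319],(395,400));v[:,400:]=cv2.resize(s[140:260,200:320],(400,400));cv2.imwrite("pics/c4.png",v[:,:,::-1])
```

```text
[ 0.5201 -0.0427  0.123 ] [ 0.1358 -0.5012 -1.8138] 0.12831031834664877 59.5252525806427
cm [-0.0042 -0.1553  8.3018] deg [ 0.0373 -0.0757  0.0794] t 4.8833
```

View pics/c4.png

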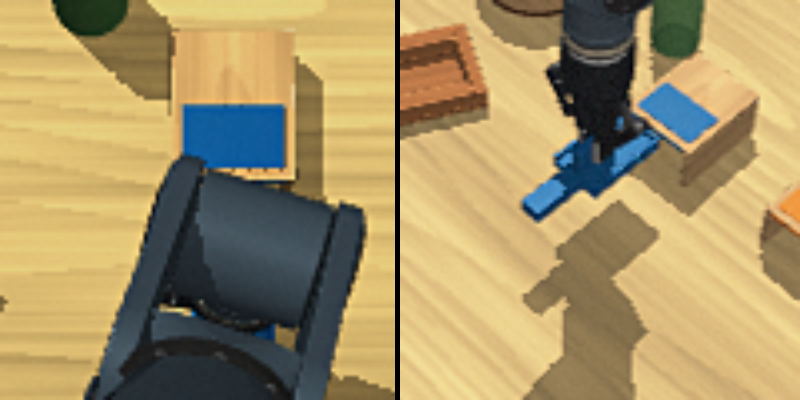

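The piece hangs upright in line with the blue slot (tag about (278,144) full-frame). Next I lower it slowly. The underside is about 40.5 mm below the TCP.

Call:
carry_out([
  [[0,-0.1,1,0,0,0,0],[0,-0.1,2.5,0,0,0,0],[0,-0.1,4,0,0,0,0],[0,-0.1,5.3,0,0,0,0],[0,-0.1,6.3,0,0,0,0],[0,-0.1,7,0,0,0,0],[0,-0.1,7.4,0,0,0,0],[0,-0.1,7.7,0,0,0,0],[0,-0.1,7.9,0,0,0,0],[0,-0.1,8,0,0,0,0],[0,-0.1,8.1,0,0,0,0],[0,-0.1,8.1,0,0,0,0]],
])

```text
t: 5.98
tcp_pos: [0.5209, -0.045, 0.0426]
tool_rot: [-0.0, 1.0, -0.0, 0.0]
force: [0.2, -0.5, -2.2]
finger_gap: 0.133
gripper_force: 59.6
```

Call:
carry_out([
  [[0,0,0.05,0,0,0,0],[0,0,0.1,0,0,0,0],[0,0,0.1,0,0,0,0]],
])

```text
t: 6.23
tcp_pos: [0.5208, -0.045, 0.0414]
tool_rot: [-0.0, 1.0, -0.0, 0.0]
force: [-0.1, 0.2, -3.0]
finger_gap: 0.129
gripper_force: 59.6
```

Call:
carry_out([
  [[0,0,0.05,0,0,0,0],[0,0,0.1,0,0,0,0],[0,0,0.1,0,0,0,0]],
])

```text
t: 6.48
tcp_pos: [0.5208, -0.045, 0.041]
tool_rot: [-0.0, 1.0, -0.0, 0.0]
force: [-0.9, -0.3, 4.1]
finger_gap: 0.129
gripper_force: 60.6
```

Contact: the wrist force turned positive. Release, then rise straight up.

Call:
carry_out([
  [[0,0,0,0,0,0,1.6],[0,0,0,0,0,0,2.2],[0,0,0,0,0,0,2.8],[0,0,0,0,0,0,2.8],[0,0,-0.5,0,0,0,2.8],[0,0,-1.5,0,0,0,2.8],[0,0,-3,0,0,0,2.8],[0,0,-5,0,0,0,2.8],[0,0,-7,0,0,0,2.8],[0,0,-9,0,0,0,4.5],[0,0,-10,0,0,0,4.5],[0,0,-10,0,0,0,4.5]],
])

```text
t: 7.48
tcp_pos: [0.5223, -0.0453, 0.1431]
tool_rot: [-0.0, 1.0, -0.001, 0.003]
force: [1.1, -0.5, 0.8]
finger_gap: 0.531
gripper_force: 0.0
```

Call:
carry_out([
  [[3,12,0,0,0,0,4.5],[3,12,0,0,0,0,4.5],[3,12,0,0,0,0,4.5],[3,12,0,0,0,0,4.5],[3,12,0,0,0,0,4.5],[3,12,0,0,0,0,4.5]],
])

```text
t: 7.98
tcp_pos: [0.4907, 0.075, 0.1398]
tool_rot: [-0.001, 1.0, -0.0, -0.0]
force: [-0.3, -0.0, 0.4]
finger_gap: 0.528
gripper_force: 0.0
```

Run:
```python
from h import *
t=snap("top","t5");s=snap("side","s5")
v=np.zeros((400,800,3),np.uint8);v[:,:395]=cv2.resize(t[110:230,210:329],(395,400));v[:,400:]=cv2.resize(s[140:260,200:320],(400,400));cv2.imwrite("pics/c5.png",v[:,:,::-1])
print(manip.sense()["tcp_pos"])
for n,im,box in(("top",t,(225,158,310,250)),("side",s,(200,165,275,230))):
    c=cont(im,box,(95,100,30),(130,255,255));print(n,rect(ray(n,c,.018)),c.min(0),c.max(0))
```

```text
[0.4913 0.074  0.14  ]
top (array([507.6335, -44.4203]), array([162.1006,  61.3466]), 0.009255544282495975) [268. 166.] [287. 216.]
side (array([502.3372, -48.166 ]), array([169.3392,  69.9904]), 0.6928812265396118) [238. 187.] [274. 219.]
```

View pics/c5.png

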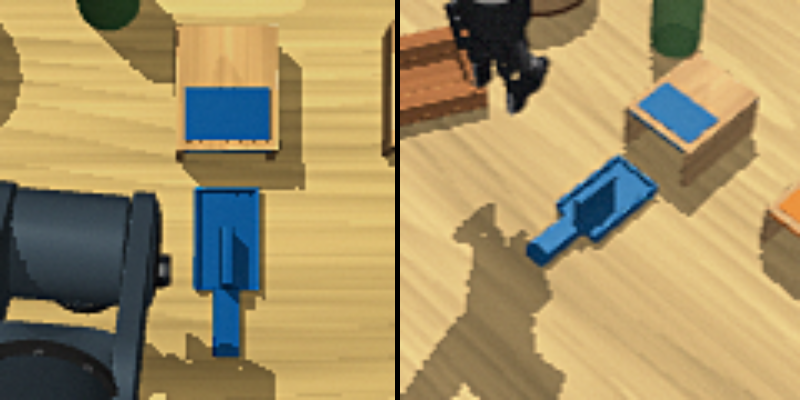

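The piece stands upright, nose toward the slot, yaw 0, hull centre (0.5076, -0.0444). That puts the origin at x = 0.540 and the tail point at 0.448. Before going low, I'll check where the fingertips really are, using the pictures I already have.

Run:
```python
from h import *
for f,p,g in(("s1",[.4896,.2474,.1302],.028),("s5",[.4913,.074,.14],.045)):
    im=cv2.imread(f"pics/{f}.png");yaw=np.radians(-27.9 if f=="s1" else 0)
    y=np.array([-np.sin(yaw),np.cos(yaw),0]);u=proj("side",[p])[0]
    for sgn in(-1,1): print(f,sgn,[proj("side",[np.array(p)+sgn*(g/2+.007)*y-[0,0,d]])[0].round(1) for d in(0,.019,.032)])
    g2=cv2.cvtColor(im,cv2.COLOR_BGR2GRAY);m=(g2<45).astype(np.uint8)
    n,l,st,c=cv2.connectedComponentsWithStats(m)
    x,yv=u.round().astype(int);w=m[yv-15:yv+25,x-25:x+25]
    for r in range(yv-6,yv+24): 
        q=np.flatnonzero(m[r,x-20:x+20])+x-20
        if len(q): print(r,q.min(),q.max(),len(q))
go([.446,-.0444,.032],0)
```

```text
s1 -1 [array([199.6, 146.6]), array([200.1, 150.1]), array([200.4, 152.5])]
s1 1 [array([197.3, 138.9]), array([197.8, 142.5]), array([198.1, 144.9])]
137 194 202 7
138 195 202 6
139 195 202 5
140 196 202 4
141 196 202 7
142 196 202 7
143 196 202 7
144 197 202 6
145 197 201 5
146 197 201 5
147 199 201 3
148 198 201 4
149 199 201 3
153 211 212 2
154 207 216 6
155 208 216 7
156 207 207 1
157 191 217 7
158 192 217 12
159 192 207 16
160 194 206 9
161 194 206 8
162 186 206 11
163 194 207 10
164 194 206 9
165 194 206 12
166 194 203 9
s5 -1 [array([235.3, 170. ]), array([235.4, 173.5]), array([235.5, 175.8])]
s5 1 [array([224.1, 161.1]), array([224.4, 164.6]), array([224.6, 167. ])]
160 223 243 15
161 223 243 16
162 223 242 14
163 223 242 13
164 223 241 13
165 223 241 12
166 232 240 9
167 232 239 8
168 234 237 4
169 234 237 4
170 234 236 3
171 234 236 3
172 234 235 2
173 234 234 1
cm [  4.5213 -11.8409  10.8022] deg [-0.0137  0.0146 -0.0519] t 8.0833
```

The tips sit about 17–19 mm ahead at these openings, as stated. Approach over the tail with TCP z = 0.024.

Call:
carry_out([
  [[1.5,-4,0,0,0,0,4.5],[3,-7.5,0,0,0,0,4.5],[4,-10,0,0,0,0,4.5],[4.5,-11.5,0,0,0,0,4.5],[4.5,-11.8,0,0,0,0,4.5],[4.5,-11.8,2,0,0,0,4.5],[4.5,-11.8,4.5,0,0,0,4.5],[4.5,-11.8,7,0,0,0,4.5],[4.5,-11.8,9,0,0,0,4.5],[4.5,-11.8,10.2,0,0,0,4.5],[4.5,-11.8,11,0,0,0,4.5],[4.5,-11.8,11.3,0,0,0,4.5]],
], force=40)

```text
t: 9.08
tcp_pos: [0.4458, -0.0433, 0.0261]
tool_rot: [0.0, 1.0, 0.0, -0.001]
force: [0.3, -0.7, -0.1]
finger_gap: 0.526
gripper_force: 0.0
```

Call:
carry_out([
  [[0,0,0.1,0,0,0,4.5],[0,0,0.2,0,0,0,4.5],[0,0,0.2,0,0,0,4.5]],
])

```text
t: 9.33
tcp_pos: [0.4462, -0.0431, 0.0258]
tool_rot: [-0.0, 1.0, -0.0, 0.001]
force: [0.5, 0.1, -0.4]
finger_gap: 0.526
gripper_force: 0.0
```

Call:
carry_out([
  [[0,-0.1,0.1,0,0,0,3.8],[0,-0.1,0.1,0,0,0,3.2],[0,-0.1,0.1,0,0,0,2.6],[0,-0.1,0.1,0,0,0,2],[0,-0.1,0.1,0,0,0,1],[0,-0.1,0.1,0,0,0,0],[0,-0.1,0.1,0,0,0,0],[0,-0.1,0.1,0,0,0,0]],
], force=40)

```text
t: 10.0
tcp_pos: [0.4461, -0.0442, 0.025]
tool_rot: [0.0, 1.0, -0.0, 0.001]
force: [-0.0, -2.3, 5.3]
finger_gap: 0.294
gripper_force: 39.6
```

Run:
```python
from h import *
a=manip.sense();print(a["tcp_pos"],a["force"],a["finger_gap"],a["gripper_force"])
go([.592,-.0444,.024],0)
```

```text
[ 0.4461 -0.0442  0.025 ] [-0.0217 -2.2625  5.2739] 0.29438190832004735 39.56617891788483
cm [-14.5937  -0.0193   0.1172] deg [-0.0296  0.0775 -0.0013] t 10.0
```

The tail is gripped (gap about 25 mm). Next I slide it nose first toward the slot.

Call:
carry_out([
  [[-0.4,0,0,0,0,0,0],[-1,0,0,0,0,0,0],[-1.7,0,0,0,0,0,0],[-2.4,0,0,0,0,0,0],[-3.1,0,0,0,0,0,0],[-3.8,0,0,0,0,0,0],[-4.5,0,0,0,0,0,0],[-5.2,0,0,0,0,0,0],[-5.7,0,0,0,0,0,0],[-6,0,0,0,0,0,0],[-6,0,0,0,0,0,0]],
])

```text
t: 10.92
tcp_pos: [0.5009, -0.0425, 0.025]
tool_rot: [-0.001, 1.0, 0.001, -0.005]
force: [-8.5, 1.4, 11.9]
finger_gap: 0.29
gripper_force: 40.4
```

Run:
```python
from h import *
t=snap("top","t6");s=snap("side","s6")
v=np.zeros((400,800,3),np.uint8);v[:,:395]=cv2.resize(t[110:230,210:329],(395,400));v[:,400:]=cv2.resize(s[140:260,200:320],(400,400));cv2.imwrite("pics/c6.png",v[:,:,::-1])
a=manip.sense();print(a["tcp_pos"],a["force"],a["finger_gap"]);go([.59,-.0444,.025],0)
```

```text
[ 0.5009 -0.0425  0.025 ] [-7.9162  0.4383 12.2101] 0.2938384673100111
cm [-8.9049 -0.2026 -0.0885] deg [ 0.1507 -0.5477  0.0663] t 11.0167
```

View pics/c6.png

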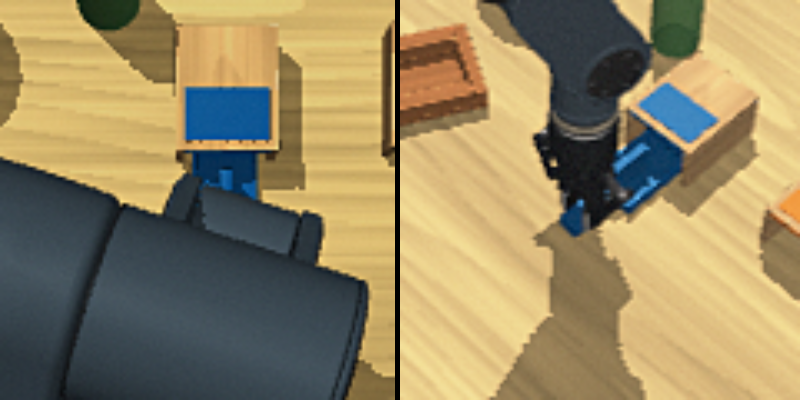

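The nose is entering the blue slot in line with it. Drag is 8 N because the tool presses slightly on the worktop, so I relieve it by 1 mm and continue.

Call:
carry_out([
  [[0,-0.1,-0.1,0,0,0,0],[-0.4,-0.1,-0.1,0,0,0,0],[-1,-0.1,-0.1,0,0,0,0],[-1.7,-0.1,-0.1,0,0,0,0],[-2.4,-0.1,-0.1,0,0,0,0],[-3.1,-0.1,-0.1,0,0,0,0],[-3.8,-0.1,-0.1,0,0,0,0],[-4.4,-0.1,-0.1,0,0,0,0],[-4.8,-0.1,-0.1,0,0,0,0],[-5,-0.1,-0.1,0,0,0,0],[-5,-0.1,-0.1,0,0,0,0]],
])

```text
t: 11.93
tcp_pos: [0.5566, -0.045, 0.0253]
tool_rot: [-0.0, 1.0, -0.0, 0.001]
force: [0.2, -0.0, -1.4]
finger_gap: 0.294
gripper_force: 39.3
```

Call:
carry_out([
  [[-0.4,0,0,0,0,0,0],[-0.8,0,0,0,0,0,0],[-1.2,0,0,0,0,0,0],[-1.6,0,0,0,0,0,0],[-1.8,0,0,0,0,0,0],[-1.8,0,0,0,0,0,0]],
])

```text
t: 12.43
tcp_pos: [0.5748, -0.0451, 0.0254]
tool_rot: [-0.0, 1.0, -0.0, 0.001]
force: [-0.0, -0.6, -2.6]
finger_gap: 0.291
gripper_force: 39.3
```

Call:
carry_out([
  [[-0.2,0,0,0,0,0,0],[-0.4,0,0,0,0,0,0],[-0.6,0,0,0,0,0,0],[-0.8,0,0,0,0,0,0],[-0.9,0,0,0,0,0,0],[-1,0,0,0,0,0,0],[-1,0,0,0,0,0,0]],
])

```text
t: 13.02
tcp_pos: [0.5841, -0.0449, 0.0253]
tool_rot: [-0.0, 1.0, -0.0, 0.0]
force: [0.7, -0.4, -0.7]
finger_gap: 0.286
gripper_force: 39.3
```

Call:
carry_out([
  [[-0.1,0,0,0,0,0,0],[-0.2,0,0,0,0,0,0],[-0.3,0,0,0,0,0,0],[-0.3,0,0,0,0,0,0]],
])

```text
t: 13.35
tcp_pos: [0.587, -0.0449, 0.0253]
tool_rot: [-0.0, 1.0, -0.0, 0.0]
force: [0.7, -0.2, -1.7]
finger_gap: 0.294
gripper_force: 39.3
```

Call:
carry_out([
  [[-0.1,0,0,0,0,0,0],[-0.2,0,0,0,0,0,0],[-0.2,0,0,0,0,0,0]],
])

```text
t: 13.6
tcp_pos: [0.5886, -0.0449, 0.0253]
tool_rot: [-0.0, 1.0, -0.0, -0.0]
force: [-0.5, -0.6, -0.3]
finger_gap: 0.291
gripper_force: 39.4
```

Call:
carry_out([
  [[-0.1,0,0,0,0,0,0],[-0.2,0,0,0,0,0,0],[-0.2,0,0,0,0,0,0]],
])

```text
t: 13.85
tcp_pos: [0.5887, -0.0448, 0.0251]
tool_rot: [-0.0, 1.0, 0.0, -0.002]
force: [-3.8, -1.2, 1.3]
finger_gap: 0.294
gripper_force: 39.6
```

It stops at TCP x = 0.5887, so the nose is at about 0.733, where the back wall should be. One firmer push to confirm.

Call:
carry_out([
  [[-0.1,0,0,0,0,0,0],[-0.2,0,0,0,0,0,0],[-0.2,0,0,0,0,0,0]],
])

```text
t: 14.1
tcp_pos: [0.5888, -0.0448, 0.025]
tool_rot: [-0.001, 1.0, 0.0, -0.004]
force: [-8.9, -3.2, 4.3]
finger_gap: 0.29
gripper_force: 39.9
```

It is firmly home. Release and withdraw straight up.

Call:
carry_out([
  [[0,0,0,0,0,0,3],[0,0,0,0,0,0,3.8],[0,0,0,0,0,0,4.5],[0,0,0,0,0,0,4.5],[0,0,-0.5,0,0,0,4.5],[0,0,-1.5,0,0,0,4.5],[0,0,-3,0,0,0,4.5],[0,0,-5,0,0,0,4.5],[0,0,-7.5,0,0,0,4.5],[0,0,-10,0,0,0,4.5],[0,0,-12,0,0,0,4.5],[0,0,-12,0,0,0,4.5]],
])

```text
t: 15.1
tcp_pos: [0.5958, -0.0455, 0.1508]
tool_rot: [-0.0, 1.0, -0.001, 0.005]
force: [-0.3, -0.0, 0.2]
finger_gap: 0.525
gripper_force: 0.0
```

Call:
carry_out([
  [[12,16,0,0,0,0,4.5],[12,16,0,0,0,0,4.5],[12,16,0,0,0,0,4.5],[12,16,0,0,0,0,4.5],[12,16,0,0,0,0,4.5],[12,16,0,0,0,0,4.5],[12,16,0,0,0,0,4.5],[12,16,0,0,0,0,4.5]],
])

```text
t: 15.77
tcp_pos: [0.4736, 0.115, 0.1457]
tool_rot: [-0.001, 1.0, -0.0, 0.001]
force: [0.2, 0.6, 0.3]
finger_gap: 0.527
gripper_force: 0.0
```

Run:
```python
from h import *
t=snap("top","t7");s=snap("side","s7")
v=np.zeros((400,800,3),np.uint8);v[:,:395]=cv2.resize(t[110:210,230:329],(395,400));v[:,400:]=cv2.resize(s[140:240,220:320],(400,400));cv2.imwrite("pics/c7.png",v[:,:,::-1])
c=cont(t,(262,158,295,200),(95,100,30),(130,255,255));P=ray("top",c,.018);print("tail",P.min(0),P.max(0),manip.sense()["tcp_pos"])
```

```text
tail [ 0.5689 -0.0557  0.018 ] [ 0.6148 -0.0328  0.018 ] [0.4741 0.1143 0.1455]
```

View pics/c7.png

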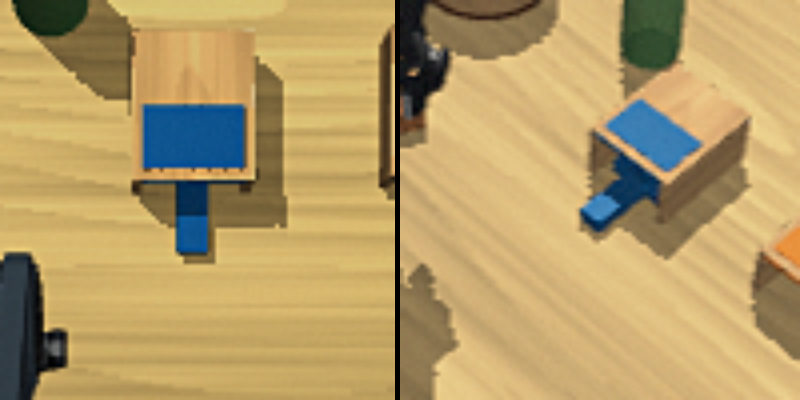

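Only the tail sticks out, at about (278,167) in the top view. Its end is at x = 0.569 and the mouth at about 0.618, so 50 mm shows. It sits straight and upright, and the arm is clear.

```bash
python3 -c "
from station import sign_off
print(sign_off())"
```

```text
the job is handed in; nothing more can be done
None
```

The blue spoon rest was set down upright on the worktop and let go, then slid by its tail fully home into the blue slot with only 50 mm of tail showing; the arm is clear, no bystander was touched, and the job is handed in at about 16 s.

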